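# Slide the optical flat into its roll-top cabinet

### The job

Roll the slatted shutter of the blue cabinet fully up by its bar handle, so that it stays open when let go, then slide the round optical flat over the granite into the cabinet until it rests against both brass pins at the back. The flat is delicate: do not lift or tip it, and never push it, or press it against the cabinet or pins, with more than 10 N. Leave the gauge blocks, V-block, green bottle and dial indicator where they stand, and finish with the shutter open.

Things in the scene. Friction and masses are not known exactly. Their poses are not given: they have to be found in the camera images.
- flat_center (a point): centre (half-way up, 15 mm over the granite) of the optical flat: a glass disc in a flat-bottomed aluminium ring with a black band, 100 mm in diameter, 30 mm high, 0.28 to 0.44 kg, loose on the granite; sliding it takes about 1.3 to 3 N. Its own z axis points up
- cabinet: blue roll-top cabinet, fixed, 274 mm wide (y), 320 deep (x), 193 high, no floor of its own; origin on the granite midway; x points from open front to back. Front half (x -158 to 0 mm): bay 250 mm wide inside, side walls 12 mm thick, 30 high, thin quarter-circle tracks (radius 150) above; open from above and in front once the shutter is up. Back half: fixed rounded hood that takes the shutter
- home (a point): where the centre of the flat is when it rests against both brass pins: 65 mm in front of the shutter axis, 15 mm over the granite, mid-width. The two pins are 12 mm in diameter, 30 mm high, at 56 mm from this point, 40 degrees either side of the cabinet's +x direction
- shutter_axis (a point): centre of the shutter's turning axis, 30 mm over the granite; the axis runs along the cabinet's y
- shutter (a joint): shutter angle in rad: 0 shut, 1.4 fully open. A quarter-round slatted shutter (150 mm radius, 0.45 kg) whose lower edge rises from the front, over the top and backwards. Light friction; when let go it falls shut below about 0.65 rad, and over about 1.1 rad it falls open by itself and stays; between, friction holds it
- handle (a point): middle of the shutter's bar handle: round steel bar 10 mm thick, 120 mm long along the cabinet's y, joined at both ends to the lowest slat, with 37 mm of clear space between bar and slats; moves on a circle of 195 mm radius about the shutter axis, at 0.12 rad plus the joint value over the level forward direction
- blocks: stack of gauge blocks wrung together, steel and white, 35 x 30 mm, 72 mm high, loose; origin at the centre of its underside
- vblock: dark steel V-block 60 x 50 mm, 43 mm high, loose; origin at the centre of its underside
- bottle: small green glass bottle, 44 mm in diameter, 80 mm high, loose and light; origin at the centre of its underside
- dial: round dial indicator on a grey foot 56 x 44 mm, 76 mm high, loose; origin at the centre of its underside
Mind the look-alikes: they are no part of the job. There is more than one size of the part that bears flat_center; the job needs the middle-sized.

How it is judged:
On the way:
1. the shutter is rolled up and is open (joint over 1.25 rad) with the robot off it (value of joint shutter above 1.25 rad and contact force between cabinet and the fingers below 0.1 N), for 0.2 s.
At the end, for the whole second after the job is handed in: The flat lies flat on the granite with its centre within 4 mm of the home point (against both pins), the shutter is open past 1.25 rad, the four bystanders are within 12 mm of where they stood (horizontal distance between flat_center and home below 0.004 m and value of joint shutter above 1.25 rad and height (world z) of flat_center below 0.02 m and angle between flat_center's own z axis and vertical below 0.05 rad and distance of each of blocks, vblock, bottle, dial from where it was at the start of the episode below 0.012 m); the robot touches nothing.
It fails at once if the robot pushes the flat with more than 10 N (contact force between flat and the fingers above 10 N or contact force between flat and the arm above 10 N).
It fails at once if the flat is pressed against the cabinet, its pins or its shutter with more than 10 N (contact force between flat and cabinet above 10 N).
It fails at once if the flat is lifted (over 8 mm) or tipped (over 0.12 rad) (height (world z) of flat_center above 0.023 m or angle between flat_center's own z axis and vertical above 0.12 rad).
It fails at once if a bystander is moved more than 12 mm or tipped over 0.2 rad (distance of any of blocks, vblock, bottle, dial from where it was at the start of the episode above 0.012 m or angle between any of blocks, vblock, bottle, dial's own z axis and vertical above 0.2 rad).
It also fails if it takes over 72 s, if anything falls off the work surface, if the arm or the gripper's body presses on something with over 40 N, if the wrist force passes 120 N, or if a joint passes its speed limit or range.

### The arm

A 6-joint arm with a two-finger parallel gripper is mounted at the origin on the work surface. World frame = base frame: x ahead of the robot, y to its left, z up, the work surface at z = 0. Lengths are in m, angles in rad, forces in N, time in s.
With the tool pointing down it reaches from about 0.25 to 0.775 m from the base axis. Payload 4 kg.
Tool frame: the origin (TCP) lies midway between the tips of the shut fingers; the grasp point (between the pads) lies 19 mm behind it; z points along the fingers, x is the direction in which the jaws open and shut, and the axes are right-handed (so a half turn about z gives the same grasp; the last joint's range is limited). The gripper opens to 94 mm and grips with 3 to 60 N. Pads are 16 mm wide; open, the fingers measure 119 mm over their backs; the gripper's body (75 mm by 177 mm) begins 78 mm behind the grasp point.
Start: joints at [-1.34, 0.087, 1.371, -0, 1.684, -0.103], TCP at [0.18, -0.52, 0.206] pointing down, gripper open.
Joint ranges: [-3.1, 3.1], [-0.76, 2.03], [0.27, 2.55], [-1.08, 4.22], [0.17, 2.65], [-2.57, 2.57]. Speed limits (rad/s): [2.79, 2.79, 3.14, 3.14, 3.14, 3.14].

### API

Orientations are given as a 3x3 rotation matrix whose columns are the frame's x, y, z axes.
In Python, from plant import robot gives the robot as it stands. Calls block until the motion is done:
- robot.goto(position, orientation): joint-space move of the TCP to a pose.
- robot.line_to(position, rotation=None, max_speed=0.15, max_force=None): straight line of the TCP; rotation=None keeps the orientation; max_speed is the mean speed in m/s. With max_force (N) it stops when the force on the tool has changed by that much, and returns True; else False.
- robot.set_joints(angles): joint-space move.
- robot.command_gripper(opening, newtons=None): finger opening in m; newtons is the grip in N (None keeps the last); returns when the fingers have stopped.
- robot.hold(seconds).
- robot.ik(position, orientation): joint angles nearest the present ones, or None.
- robot.get_obs(): the state.
- robot.get_image(name): name is "scene" or "side" or "wrist"; returns the picture (420x560x3 uint8, blue, green, red); there is no depth.
- robot.camera_info(name): a dict with "K" (3x3 intrinsics, pixels), "rvec" (rotation vector, rad) and "tvec" (3), from world to camera coordinates, as OpenCV has them; the wrist camera has in their place "T_tool_cam" (4x4, takes a point from camera to tool coordinates, whose origin is the TCP and whose axes are the tool frame's). Camera axes: x right, y down, z forward; pixel columns grow to the right and rows downward; lengths in m; the calibration is good to about 2 mm. A picture is of the moment at which its call begins: read the wrist's pose just before it. camera_info takes no time and is no camera call.
A pose or a line that the arm cannot do raises robot.PlanningError and nothing moves.
- robot.close_job(): hands the job in, once; it reports no verdict.
The state is a dict: "clock": time; "q": joint angles; "joint_velocities": joint speeds; "tau": joint torques, N m; "tool_pos": TCP position; "ee_rot": TCP orientation; "force": force on the tool from outside, world axes, zero at the start; "moment": the same for the moment, N m; "width": finger opening in m.
Only numpy, scipy, OpenCV 4.12 (cv2) and the standard library are available. Lean on these libraries where they do the work, as an engineer would, in place of code of your own. Each camera call takes 0.05 s, during which the arm holds its last target.

## Working session

There is one attempt and no reset: what is moved stays moved. The work goes in short steps, each a Python script; the robot and the scene stay as the last script left them, time stands still between calls to the robot, and variables do not carry over. Pictures are saved under pics/ and viewed, and the job is handed in when it is done.

```bash
ls; mkdir -p pics; python3 - <<'E'
from plant import robot
import cv2
o=robot.get_obs();print(o)
for n in("scene","side","wrist"):
    print(n,robot.camera_info(n)); cv2.imwrite(f"pics/{n}0.png",robot.get_image(n))
E
```

```text
pics
{'clock': 0.0, 'q': array([-1.34008595e+00,  8.79560011e-02,  1.37227649e+00,  2.96881000e-06,
        1.68358654e+00, -1.03090675e-01]), 'joint_velocities': array([ 1.57458832e-04, -5.45206776e-04, -1.20939231e-04,  5.57788271e-04,
        4.09563578e-05, -1.50058951e-03]), 'tau': array([ 4.52129598e-05, -3.40181816e+01, -3.02424431e+01,  7.17412401e-02,
        3.31565284e-02, -1.76908347e-04]), 'tool_pos': array([ 0.18007361, -0.51909665,  0.20429236]), 'ee_rot': array([[ 3.27636385e-01, -9.44803759e-01, -5.06232968e-04],
       [-9.44801300e-01, -3.27636694e-01,  2.16806640e-03],
       [-2.21425778e-03, -2.32047872e-04, -9.99997522e-01]]), 'force': array([-0.64826833, -0.430319  ,  0.47539636]), 'moment': array([-0.00204715, -0.05637519, -0.01912263]), 'width': 0.0940001326297979}
scene {'K': array([[395.05829913,   0.        , 276.84357935],
       [  0.        , 395.05829913, 216.54338596],
       [  0.        ,   0.        ,   1.        ]]), 'rvec': array([ 0.17420496,  3.07511424, -0.51689501]), 'tvec': array([ 0.55976764, -0.03208866,  1.04201826])}
side {'K': array([[473.98111485,   0.        , 277.29084174],
       [  0.        , 473.98111485, 206.75818513],
       [  0.        ,   0.        ,   1.        ]]), 'rvec': array([ 1.28547882,  2.48967595, -0.67473472]), 'tvec': array([ 0.29441198, -0.34074712,  1.32758295])}
wrist {'K': array([[375.10794742,   0.        , 275.72380866],
       [  0.        , 375.10794742, 211.68757945],
       [  0.        ,   0.        ,   1.        ]]), 'T_tool_cam': array([[ 9.99999672e-01,  4.26597455e-04,  6.88204225e-04,
         1.03567283e-03],
       [-6.01768199e-04,  9.60238699e-01,  2.79179653e-01,
        -8.14082059e-02],
       [-5.41743000e-04, -2.79179975e-01,  9.60238641e-01,
        -1.78167668e-01],
       [ 0.00000000e+00,  0.00000000e+00,  0.00000000e+00,
         1.00000000e+00]])}
```

View pics/scene0.png

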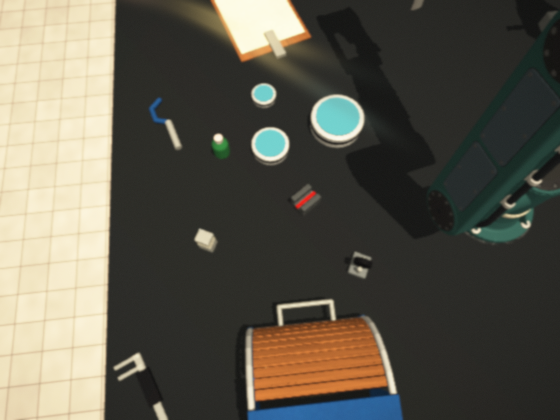

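View pics/side0.png

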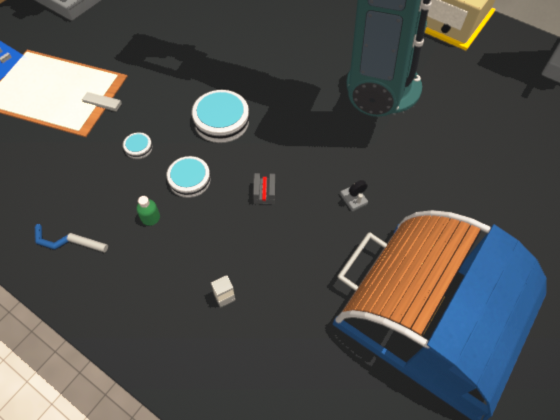

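View pics/wrist0.png

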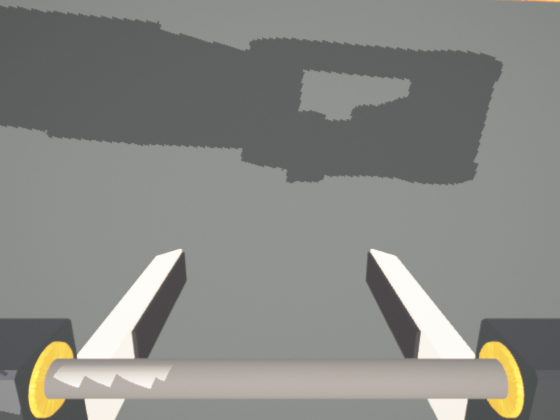

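Candidates for the flat (scene pixels) are the small disc (263,95), the middle disc (270,145) and the large disc (337,118). In the side view they are at (137,145), (188,176) and (220,113). The middle-sized one is at scene (270,145) and side (188,176). I'll measure diameters and take a close crop to check.

```bash
cat > h.py <<'E'
import numpy as np, cv2
from plant import robot
def cam(n,obs=None):
    c=robot.camera_info(n);K=c["K"]
    if n=="wrist":
        T=np.eye(4);T[:3,:3]=obs["ee_rot"];T[:3,3]=obs["tool_pos"]
        M=T@c["T_tool_cam"];return K,M[:3,:3],M[:3,3]
    R=cv2.Rodrigues(c["rvec"])[0];return K,R.T,-R.T@c["tvec"]
def ray(C,px):
    K,R,o=C;d=R@np.linalg.inv(K)@np.array([px[0],px[1],1.]);return o,d/np.linalg.norm(d)
def onz(C,px,z):
    o,d=ray(C,px);return o+d*(z-o[2])/d[2]
def tri(C1,p1,C2,p2):
    (a,u),(b,v)=ray(C1,p1),ray(C2,p2)
    s=np.linalg.lstsq(np.c_[u,-v],b-a,rcond=None)[0];P=a+u*s[0];Q=b+v*s[1]
    return (P+Q)/2,np.linalg.norm(P-Q)
def proj(C,P):
    K,R,o=C;p=K@(R.T@(np.asarray(P)-o));return p[:2]/p[2]
E
python3 - <<'E'
from h import *
out=[]
for n in("scene","side"):
    im=cv2.imread(f"pics/{n}0.png");C=cam(n);print(n,"cam at",C[2].round(3))
    hsv=cv2.cvtColor(im,cv2.COLOR_BGR2HSV)
    m=cv2.inRange(hsv,(84,90,90),(98,255,255))
    for c in cv2.findContours(m,cv2.RETR_EXTERNAL,cv2.CHAIN_APPROX_NONE)[0]:
        if cv2.contourArea(c)<100: continue
        P=np.array([onz(C,p,0.028) for p in c[:,0]])
        (cx,cy),r=cv2.minEnclosingCircle(P[:,:2].astype(np.float32));print(np.mean(c[:,0],0).round(),"c",round(cx,4),round(cy,4),"glass dia",round(2*r,4))
    for name,p,z in [("blocks",{"scene":(206,240),"side":(223,290)},.05),("vblock",{"scene":(306,198),"side":(264,188)},.03),("bottle",{"scene":(220,146),"side":(148,212)},.04),("dial",{"scene":(360,264),"side":(353,197)},.02)]:
        print(name,onz(C,p[n],z).round(3))
C1,C2=cam("scene"),cam("side")
for a,b in [((278,309),(342,277)),((333,303),(371,237)),((282,324),(352,287)),((336,317),(384,243))]:
    print(tri(C1,a,C2,b))
for n in("scene","side"):
    im=cv2.imread(f"pics/{n}0.png")
    crop=im[60:200,200:400] if n=="scene" else im[80:240,100:280]
    cv2.imwrite(f"pics/crop_{n}.png",cv2.resize(crop,None,fx=3,fy=3,interpolation=cv2.INTER_CUBIC))
    crop=im[280:420,220:420] if n=="scene" else im[200:400,320:560]
    cv2.imwrite(f"pics/cab_{n}.png",cv2.resize(crop,None,fx=3,fy=3,interpolation=cv2.INTER_CUBIC))
E
```

```text
scene cam at [0.598 0.305 0.974]
[270. 143.] c 0.5564 -0.2322 glass dia 0.0768
[337. 116.] c 0.3605 -0.2952 glass dia 0.116
[263.  93.] c 0.5575 -0.3939 glass dia 0.0494
blocks [0.74  0.028 0.05 ]
vblock [ 0.481 -0.061  0.03 ]
bottle [ 0.69  -0.231  0.04 ]
dial [0.372 0.123 0.02 ]
side cam at [0.974 0.306 0.961]
[187. 172.] c 0.5568 -0.2311 glass dia 0.0804
[136. 142.] c 0.5619 -0.3929 glass dia 0.0525
[220. 110.] c 0.3555 -0.2942 glass dia 0.1192
[410.  95.] c 0.0181 0.0865 glass dia 0.122
blocks [0.745 0.029 0.05 ]
vblock [ 0.488 -0.056  0.03 ]
bottle [ 0.696 -0.225  0.04 ]
dial [0.381 0.125 0.02 ]
(array([0.58473939, 0.21161769, 0.05825159]), np.float64(0.0002640490565341204))
(array([0.45442064, 0.21087107, 0.03090212]), np.float64(0.002605270507984449))
(array([0.57904266, 0.24026306, 0.02872378]), np.float64(0.006012814776387951))
(array([0.45324415, 0.24264481, 0.03530658]), np.float64(0.0007674733942410572))
```

View pics/cab_scene.png

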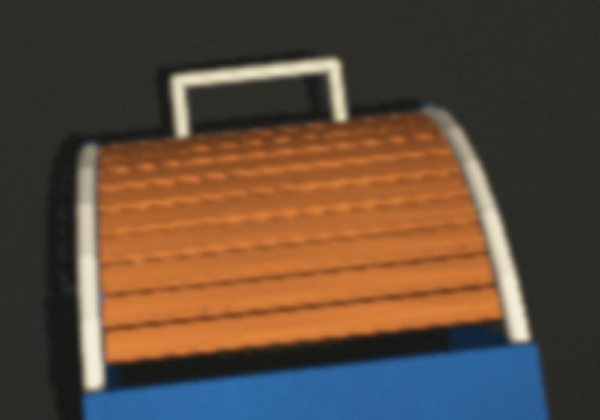

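View pics/cab_side.png

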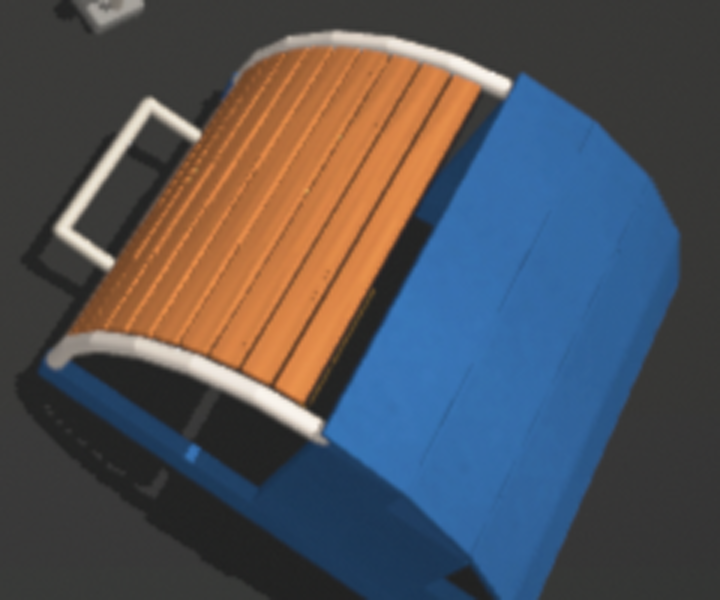

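View pics/crop_side.png

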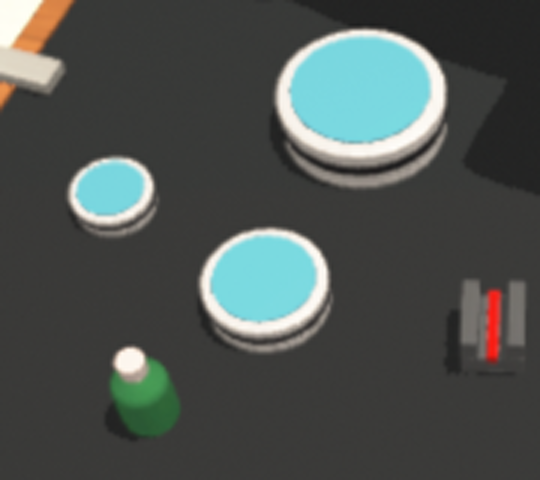

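```bash
python3 - <<'E'
from h import *
C1,C2=cam("scene"),cam("side")
pts={}
for n,a,b in [("hR",(277.3,305.7),(340.7,276.7)),("hL",(332.7,300.7),(370.7,234)),("hoodR",(247.7,412.7),(429,344.3)),("hoodL",(400,395),(494,224))]:
    p=tri(C1,a,C2,b);pts[n]=p[0];print(n,p)
    
for n in "hR","hL":pass
for C,l in((C1,[(277.3,305.7),(332.7,300.7)]),(C2,[(340.7,276.7),(370.7,234)])):
    for p in l: print(onz(C,p,0.054))
d=pts["hoodL"]-pts["hoodR"];print(np.linalg.norm(d),np.degrees(np.arctan2(d[1],d[0])))
E
```

```text
hR (array([0.5855095 , 0.20660381, 0.05808205]), np.float64(0.005213671522652673))
hL (array([0.45652571, 0.20765277, 0.04558814]), np.float64(0.0036948583819536203))
hoodR (array([0.66106672, 0.40006959, 0.19332897]), np.float64(0.001532717990017708))
hoodL (array([0.38301921, 0.4025621 , 0.18722231]), np.float64(0.000450349998535287))
[0.58542866 0.20352909 0.054     ]
[0.45776703 0.20669732 0.054     ]
[0.58389873 0.20878792 0.054     ]
[0.46140212 0.21039714 0.054     ]
0.27812572969591254 179.4863949584147
```

The crop confirms the middle disc: glass about 78 mm against 50 and 118 mm. The bar handle is at scene (277..333, 303), giving a midpoint near (0.521, 0.207, 0.054), and the cabinet's +x points almost along world +y. Next I'll check IK for the opening arc.

```bash
cat >> h.py <<'E'
AX=np.array([0.522,0.401,0.030]);XC=np.array([0.010,1.,0.]);XC/=np.linalg.norm(XC)
ZW=np.array([0,0,1.]); YC=np.cross(ZW,XC)
def bar(j,r=0.195):
    a=0.12+j;return AX-XC*r*np.cos(a)+ZW*r*np.sin(a)+np.array([-0.000,0,0])
def Rt(phi,s=1):
    z=XC*np.sin(phi)-ZW*np.cos(phi);x=s*(XC*np.cos(phi)+ZW*np.sin(phi));return np.c_[x,np.cross(z,x),z]
def tcp(j,phi,back=0.0):
    return bar(j)+Rt(phi)[:,2]*(0.019-back)
E
python3 - <<'E'
from h import *
print(bar(0),bar(1.4))
for s in(1,-1):
  for j,ph in [(0,50),(0,45),(.35,40),(.7,25),(1.05,10),(1.3,0),(1.36,0),(1.36,-10),(1.36,10)]:
    q=robot.ik(tcp(j,np.radians(ph)),Rt(np.radians(ph),s));print(s,j,ph,None if q is None else np.round(q,2))
  q=robot.ik(tcp(0,np.radians(45),.08),Rt(np.radians(45),s));print(None if q is None else np.round(q,2))
E
```

```text
[0.52006412 0.207412   0.05334388] [0.52190099 0.39109947 0.22474848]
1 0 50 [-0.2   0.27  1.78  0.87  1.4  -2.06]
1 0 45 [-0.16  0.23  1.77  0.79  1.37 -1.98]
1 0.35 40 [-0.08  0.13  1.7   0.71  1.42 -1.79]
1 0.7 25 [ 0.14  0.08  1.54  0.43  1.46 -1.46]
1 1.05 10 [ 0.38  0.17  1.32  0.16  1.59 -1.18]
1 1.3 0 [ 0.53  0.29  1.14 -0.    1.71 -1.03]
1 1.36 0 [ 0.55  0.31  1.11 -0.    1.72 -1.01]
1 1.36 -10 [ 0.62  0.39  1.01 -0.15  1.84 -0.97]
1 1.36 10 [ 0.47  0.23  1.21  0.16  1.61 -1.08]
[-0.27  0.17  1.71  0.75  1.52 -1.97]
-1 0 50 [-0.2   0.27  1.78  0.87  1.4   1.09]
-1 0 45 [-0.16  0.23  1.77  0.79  1.37  1.16]
-1 0.35 40 [-0.08  0.13  1.7   0.71  1.42  1.35]
-1 0.7 25 [0.14 0.08 1.54 0.43 1.46 1.68]
-1 1.05 10 [0.38 0.17 1.32 0.16 1.59 1.97]
-1 1.3 0 [ 0.53  0.29  1.14 -0.    1.71  2.11]
-1 1.36 0 [ 0.55  0.31  1.11 -0.    1.72  2.13]
-1 1.36 -10 [ 0.62  0.39  1.01 -0.15  1.84  2.17]
-1 1.36 10 [0.47 0.23 1.21 0.16 1.61 2.06]
[-0.27  0.17  1.71  0.75  1.52  1.17]
```

```bash
python3 - <<'E'
from h import *
robot.command_gripper(0.026,15)
Rd=Rt(np.radians(20))
robot.goto([0.47,0.02,0.32],Rd)
ph=np.radians(45)
robot.goto(tcp(0,ph,.08),Rt(ph))
print(robot.get_obs()["clock"],robot.get_obs()["tool_pos"],tcp(0,ph,.08))
for n in("scene","side","wrist"): cv2.imwrite(f"pics/{n}1.png",robot.get_image(n))
a=cv2.imread("pics/side1.png")[180:340,260:460];b=cv2.imread("pics/wrist1.png")
cv2.imwrite("pics/m1.png",np.hstack([cv2.resize(a,(400,320)),cv2.resize(b,(400,320))]))
E
```

```text
4.5333 [0.52099944 0.16373203 0.09810816] [0.51963281 0.16428064 0.09647739]
```

View pics/m1.png

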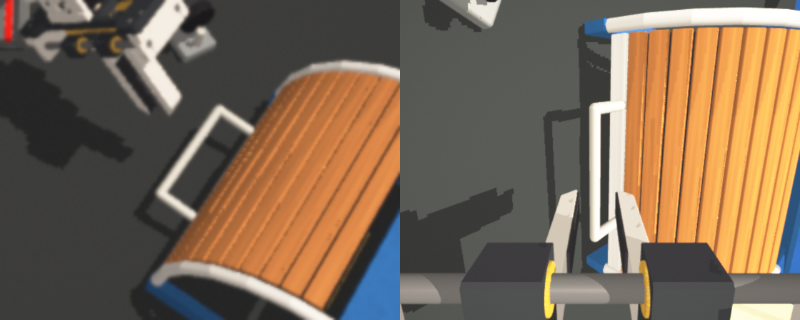

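The bar runs between the jaws in the wrist view, at column 597 of the montage with the fingers at 577 and 618, so it is centred. I'll advance, grip and roll it up.

```bash
python3 - <<'E'
from h import *
ph=np.radians(45)
hit=robot.line_to(tcp(0,ph),Rt(ph),max_speed=0.08,max_force=12)
o=robot.get_obs();print(hit,o["clock"],o["tool_pos"],tcp(0,ph),o["force"])
robot.command_gripper(0.0,15)
o=robot.get_obs();print(o["width"],o["force"],o["clock"])
cv2.imwrite("pics/side2.png",cv2.resize(robot.get_image("side")[150:340,240:480],None,fx=2.5,fy=2.5))
E
```

```text
False 5.8333 [0.52068344 0.2206199  0.04033171] [0.52019846 0.22084635 0.03990885] [-0.50822565 -0.42166163  0.47045543]
0.009354300831598628 [ 0.80804768 -5.44490381 -1.91923812] 6.2417
```

View pics/side2.png

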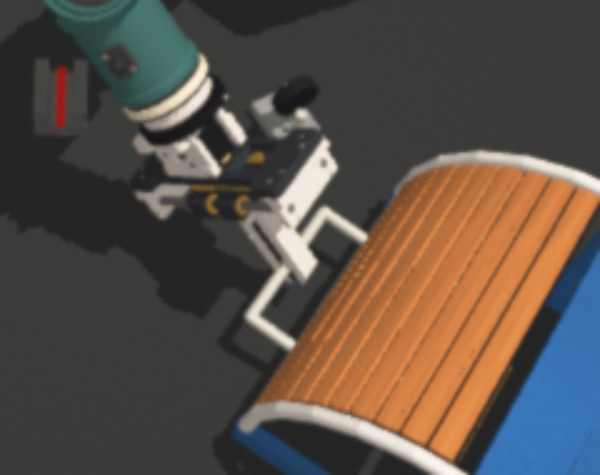

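The jaws are on the bar (width 9.4 mm). Now the arc.

```bash
python3 - <<'E'
from h import *
js=np.linspace(0,1.32,9)[1:]
for j in js:
    ph=np.radians(45-45*j/1.32)
    h=robot.line_to(tcp(j,ph),Rt(ph),max_speed=0.1,max_force=40)
    o=robot.get_obs();print(round(j,2),h,round(o["clock"],2),np.round(o["tool_pos"]-tcp(j,ph),4),np.round(o["force"],1),round(o["width"],4))
    if h: break
cv2.imwrite("pics/side3.png",robot.get_image("side"))
E
```

```text
0.16 False 6.75 [ 0.0005 -0.001   0.0006] [-0.4 -6.5 -0.3] 0.0093
0.33 False 7.21 [ 0.0006 -0.0008  0.0011] [ 1.5 -7.4  2.5] 0.0095
0.5 False 7.67 [ 0.0008 -0.0007  0.0011] [-0.1 -8.   4.5] 0.0094
0.66 False 8.12 [ 0.0009 -0.0004  0.0012] [ 0.4 -6.7  6.6] 0.0094
0.82 False 8.57 [0.0009 0.0001 0.0012] [ 1.5 -5.7  7.6] 0.0093
0.99 False 9.03 [0.0008 0.0006 0.0006] [ 2.6 -2.4  7.4] 0.0093
1.16 False 9.47 [ 0.0007  0.0007 -0.    ] [ 3.7 -1.3  5.8] 0.0095
1.32 False 9.93 [ 0.0007  0.0009 -0.0007] [5.3 0.2 3.6] 0.0099
```

View pics/side3.png

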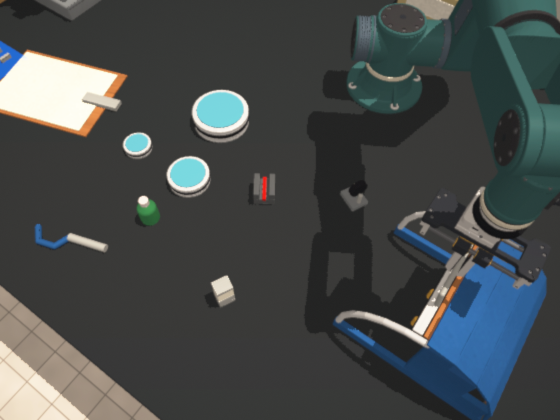

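The shutter is up. I'll release, lift straight off, and look at the pins with the wrist camera.

```bash
python3 - <<'E'
from h import *
robot.command_gripper(0.026,15)
o=robot.get_obs()
p=o["tool_pos"].copy()
robot.line_to(p+[0,0,.07],max_speed=0.15)
# view pose: tool yaw 0 (x along +x), y_tool = -y ; camera offset to +y. look down, camera above bay
R=np.c_[[1,0,0],[0,-1,0],[0,0,-1.]].astype(float)
# tilt so that camera looks forward (+y)
t=np.radians(35); z=np.array([0,np.sin(t),-np.cos(t)]);x=np.array([1.,0,0]);R=np.c_[x,np.cross(z,x),z]
for pos in([0.522,0.12,0.22],[0.522,0.15,0.25],[0.522,.08,.25]):
    q=robot.ik(pos,R);print(pos,q)
    if q is not None:
        robot.goto(pos,R);break
robot.hold(.3)
o=robot.get_obs();C=cam("wrist",o);im=robot.get_image("wrist");cv2.imwrite("pics/w4.png",im)
np.savez("w4.npz",p=o["tool_pos"],R=o["ee_rot"]);print(o["clock"],o["tool_pos"],C[2],o["force"])
cv2.imwrite("pics/side4.png",robot.get_image("side"))
cv2.imwrite("pics/scene4.png",robot.get_image("scene"))
E
```

```text
[0.522, 0.12, 0.22] [-0.26151088  0.05363437  1.5032374   0.59592836  1.73116711 -0.20792048]
12.425 [0.52208035 0.12119959 0.22029195] [0.5222987  0.08419658 0.412793  ] [-0.27833804  0.48400891 -0.91167037]
```

View pics/w4.png

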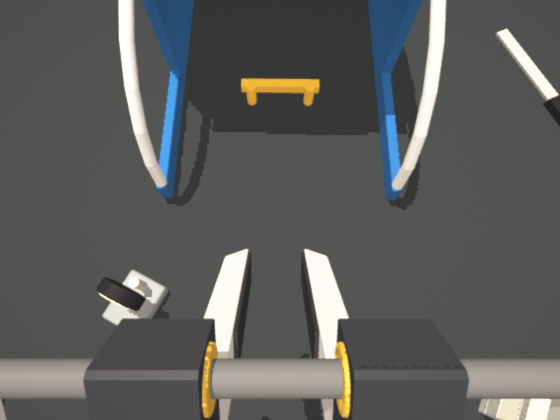

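View pics/side4.png

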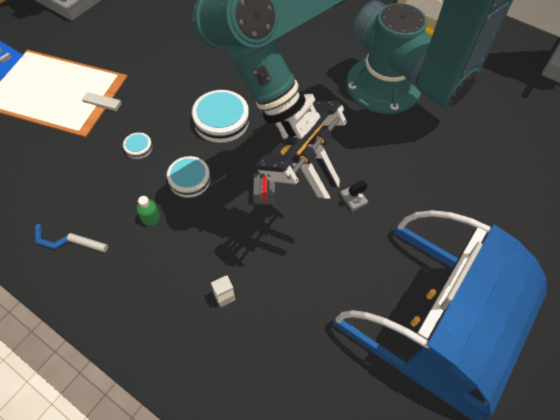

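View pics/scene4.png

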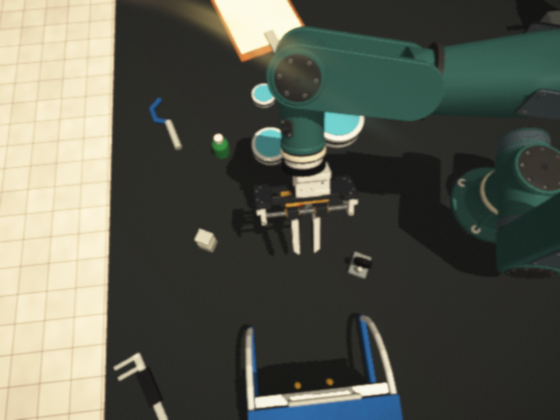

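The shutter is open and stays so. The wrist view shows the brass at (242..319,86) with pin bases near (252,104) and (308,104). The pins show at scene (298,385),(330,381) and side (431,294),(416,321).

```bash
python3 - <<'E'
from h import *
d=np.load("w4.npz");W=cam("wrist",dict(tool_pos=d["p"],ee_rot=d["R"]))
C={"w4":W,"side4":cam("side"),"scene4":cam("scene")}
P={}
for n,roi in(("w4",(200,360,60,130)),("side4",(400,450,280,335)),("scene4",(280,350,370,400))):
    im=cv2.imread(f"pics/{n}.png");hsv=cv2.cvtColor(im,cv2.COLOR_BGR2HSV)
    m=cv2.inRange(hsv,(10,120,90),(28,255,255));k=np.zeros_like(m);x0,x1,y0,y1=roi;k[y0:y1,x0:x1]=m[y0:y1,x0:x1]
    _,_,st,ce=cv2.connectedComponentsWithStats(k);
    for s,c in zip(st[1:],ce[1:]):
        if s[4]>8: print(n,s,c.round(1),[onz(C[n],c,z).round(4) for z in(.015,.03)])
    cv2.imwrite(f"pics/z_{n}.png",cv2.resize(im[y0:y1,x0:x1],None,fx=4,fy=4,interpolation=cv2.INTER_CUBIC))
print([onz(W,p,z).round(4) for p,z in(((252,104),0),((308.5,104),0),((252,86),.03),((308.5,86),.03))])
E
```

```text
w4 [ 241   78   79   28 1409] [279.8  87.6] [array([0.5267, 0.3846, 0.015 ]), array([0.5265, 0.3733, 0.03  ])]
side4 [427 289   9  10  65] [430.9 293.6] [array([0.4891, 0.3795, 0.015 ]), array([0.4967, 0.3783, 0.03  ])]
side4 [411 316   9  11  66] [415.1 320.7] [array([0.561 , 0.3785, 0.015 ]), array([0.5676, 0.3773, 0.03  ])]
scene4 [326 379   7   6  34] [329.3 381.4] [array([0.4877, 0.3782, 0.015 ]), array([0.4895, 0.3771, 0.03  ])]
scene4 [295 382   6   7  35] [297.3 385.1] [array([0.5601, 0.3776, 0.015 ]), array([0.5607, 0.3764, 0.03  ])]
[array([0.4911, 0.3706, 0.    ]), array([ 0.5639,  0.3709, -0.    ]), array([0.4928, 0.3754, 0.03  ]), array([0.5615, 0.3757, 0.03  ])]
```

View pics/z_w4.png

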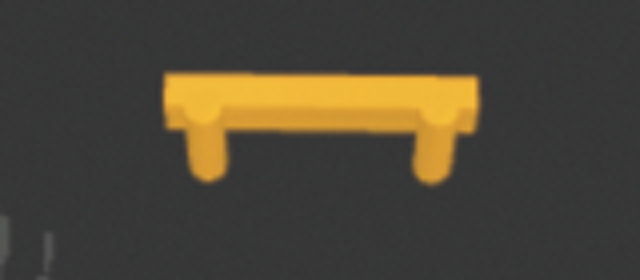

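View pics/z_scene4.png

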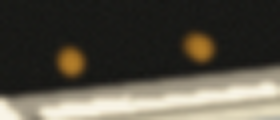

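Pin centres come out at about (0.490, 0.377) and (0.562, 0.377), so home is about (0.526, 0.3345). I'll check the V-block and bystander extents and IK for the push route.

```bash
cat >> h.py <<'E'
HOME=np.array([0.526,0.3345])
def Rp(d,t=0.):
    d=np.array([d[0],d[1],0.])/np.hypot(d[0],d[1])
    z=d*np.sin(t)-ZW*np.cos(t); x=np.array([d[1],-d[0],0.]);return np.c_[x,np.cross(z,x),z]
def pt(c,d,off,z=.010):
    d=np.array(d[:2])/np.hypot(d[0],d[1]);p=np.array(c[:2])-d*off;return np.array([p[0],p[1],z])
E
python3 - <<'E'
from h import *
C=cam("side");im=cv2.imread("pics/side0.png")
for p,z in [((254,173),.043),((274,173),.043),((275,203),.0),((254,203),.0),((273,190),.043),((254,190),.043)]: print(p,onz(C,p,z).round(3))
F=np.array([.5566,-.2317]);W=[F,(.600,-.13),(.597,.02),(.526,.17),HOME]
for a,b in zip(W[:-1],W[1:]):
    d=np.subtract(b,a)
    for c in(a,b):
        q=robot.ik(pt(c,d,.055),Rp(d));print(np.round(c,3),None if q is None else q.round(2))
for t in(15,30): 
    for c in((.526,.2),HOME):
        q=robot.ik(pt(c,(.01,1),.05),Rp((.01,1),np.radians(t)));print(t,None if q is None else q.round(2))
E
```

```text
(254, 173) [ 0.474 -0.094  0.043]
(274, 173) [ 0.446 -0.056  0.043]
(275, 203) [ 0.491 -0.021 -0.   ]
(254, 203) [ 0.52  -0.062  0.   ]
(273, 190) [ 0.487 -0.031  0.043]
(254, 190) [ 0.512 -0.066  0.043]
[ 0.557 -0.232] [-0.58  0.32  1.49 -0.    1.33 -0.18]
[ 0.6  -0.13] [-0.4   0.32  1.49 -0.    1.33  0.01]
[ 0.6  -0.13] [-0.39  0.37  1.43 -0.    1.34 -0.41]
[0.597 0.02 ] [-0.15  0.31  1.51 -0.    1.32 -0.17]
[0.597 0.02 ] [-0.14  0.35  1.45 -0.    1.34 -0.58]
[0.526 0.17 ] [ 0.11  0.23  1.6  -0.    1.3  -0.33]
[0.526 0.17 ] [ 0.11  0.18  1.66 -0.    1.29  0.11]
[0.526 0.334] [ 0.39  0.3   1.52 -0.    1.32  0.39]
15 [ 0.01  0.18  1.7   0.27  1.27 -0.07]
15 [0.25 0.24 1.62 0.27 1.22 0.18]
30 [-0.16  0.21  1.74  0.54  1.32 -0.32]
30 [ 0.1   0.23  1.71  0.56  1.2  -0.1 ]
```

```bash
python3 - <<'E'
from h import *
F=np.array([.5566,-.2317]);d=np.subtract((.600,-.13),F)
robot.command_gripper(0.060,20)
robot.goto(pt(F,d,.080,.20),Rp(d))
robot.hold(.2);o=robot.get_obs();C=cam("wrist",o);im=robot.get_image("wrist");cv2.imwrite("pics/w5.png",im)
hsv=cv2.cvtColor(im,cv2.COLOR_BGR2HSV);m=cv2.inRange(hsv,(84,90,90),(98,255,255))
for c in cv2.findContours(m,cv2.RETR_EXTERNAL,cv2.CHAIN_APPROX_NONE)[0]:
    if cv2.contourArea(c)<300: continue
    P=np.array([onz(C,p,0.028) for p in c[:,0]])
    (cx,cy),r=cv2.minEnclosingCircle(P[:,:2].astype(np.float32));print("c",round(cx,4),round(cy,4),2*r)
print(o["clock"],o["tool_pos"],o["width"])
E
```

```text
c 0.5598 -0.3972 0.05456139147281647
c 0.3581 -0.2894 0.12570929527282715
c 0.5592 -0.233 0.08218040317296982
15.0083 [ 0.52542865 -0.30449175  0.20003532] 0.06013199721888162
```

View pics/w5.png

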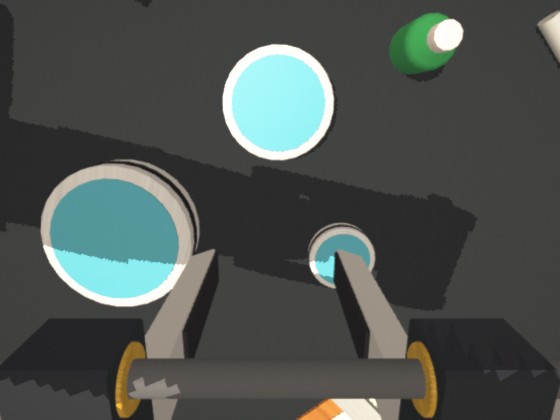

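The wrist view shows the middle flat at (278,102), measured at (0.558,-0.232). The landing spot for both fingers is clear of the small and large discs. I'll descend and approach.

```bash
python3 - <<'E'
from h import *
F=np.array([.558,-.232]);d=np.subtract((.600,-.13),F)
robot.line_to(pt(F,d,.080,.03),Rp(d),max_speed=.15,max_force=15)
robot.line_to(pt(F,d,.080,.010),Rp(d),max_speed=.06,max_force=10)
h=robot.line_to(pt(F,d,.047),Rp(d),max_speed=.025,max_force=2.5)
o=robot.get_obs();print(h,o["clock"],o["tool_pos"],np.linalg.norm(o["tool_pos"][:2]-F),o["force"])
im=robot.get_image("wrist");cv2.imwrite("pics/w6.png",im)
E
```

```text
False 18.2917 [ 0.53997014 -0.27585468  0.01000435] 0.04741633471928184 [-0.84131124 -1.47221517 -0.1418949 ]
```

View pics/w6.png

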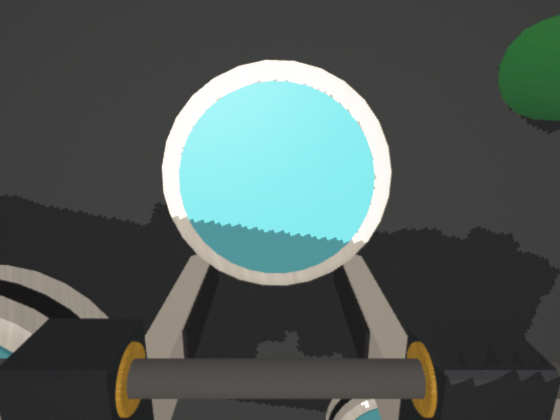

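The disc sits centred in the finger V, with its centre at (277,170). Pushing leg 1.

```bash
cat >> h.py <<'E'
def flatpos():
    o=robot.get_obs();C=cam("wrist",o);im=robot.get_image("wrist")
    m=cv2.inRange(cv2.cvtColor(im,cv2.COLOR_BGR2HSV),(82,60,60),(100,255,255));best=None
    for c in cv2.findContours(m,cv2.RETR_EXTERNAL,cv2.CHAIN_APPROX_NONE)[0]:
        if cv2.contourArea(c)<300: continue
        P=np.array([onz(C,p,0.028) for p in cv2.convexHull(c)[:,0]])
        (cx,cy),r=cv2.minEnclosingCircle(P[:,:2].astype(np.float32));v=(cx,cy,2*r)
        if best is None or abs(2*r-.08)<abs(best[2]-.08): best=v
    return best
def rep(h,d,o=None):
    o=o or robot.get_obs();f=flatpos();u=np.array(d)/np.hypot(*d);r=np.array(f[:2])-o["tool_pos"][:2]
    print(h,round(o["clock"],1),"tcp",o["tool_pos"].round(4),"F",o["force"].round(2),"flat",np.round(f,4),"ahead",round(r@u,4),"side",round(r@np.array([u[1],-u[0]]),4))
E
python3 - <<'E'
from h import *
F=np.array([.558,-.232]);A=np.array((.600,-.13));d=A-F
rep(0,d)
h=robot.line_to(pt(A-.6*d,d,.047),Rp(d),max_speed=.04,max_force=7);rep(h,d)
if not h:
    h=robot.line_to(pt(A,d,.047),Rp(d),max_speed=.05,max_force=7);rep(h,d)
E
```

```text
0 18.3 tcp [ 0.54   -0.2759  0.01  ] F [-0.25 -2.17 -0.53] flat [ 0.5586 -0.2329  0.085 ] ahead 0.0468 side 0.0009
False 19.6 tcp [ 0.557  -0.2344  0.01  ] F [-0.01 -1.18  0.81] flat [ 0.5759 -0.1919  0.085 ] ahead 0.0465 side 0.0014
False 21.2 tcp [ 0.5821 -0.1733  0.01  ] F [-0.92 -0.03 -0.33] flat [ 0.6012 -0.1307  0.0851] ahead 0.0466 side 0.0014
```

```bash
cat >> h.py <<'E'
OFF=.047
def leg(cur,d0,to,t=0.,sp=.05,back=.056):
    d=np.subtract(to,cur)
    robot.line_to(pt(cur,d0,back),max_speed=.05)
    robot.line_to(pt(cur,d,back),Rp(d,t),max_speed=.05)
    h=robot.line_to(pt(cur,d,OFF),max_speed=.02,max_force=4)
    rep(h,d)
    h=robot.line_to(pt(to,d,OFF),max_speed=sp,max_force=7);rep(h,d);return d,h
E
python3 - <<'E'
from h import *
A=np.array((.6005,-.13));d=np.subtract((.600,-.13),(.558,-.232));B=np.array((.598,.02))
d,h=leg(A,d,B)
if not h: leg(B,d,(.526,.17))
for n in("scene","side"):cv2.imwrite(f"pics/{n}7.png",robot.get_image(n))
E
```

```text
False 22.7 tcp [ 0.6012 -0.1769  0.01  ] F [ 0.98 -0.65 -0.1 ] flat [ 0.6012 -0.1306  0.0851] ahead 0.0463 side 0.0008
False 25.9 tcp [ 0.5988 -0.0271  0.01  ] F [ 0.7  -2.6   0.12] flat [0.5989 0.0192 0.0851] ahead 0.0463 side 0.0009
False 27.6 tcp [ 0.6183 -0.0222  0.01  ] F [0.32 0.19 0.03] flat [0.5986 0.0199 0.0851] ahead 0.0465 side 0.0004
False 31.1 tcp [0.5464 0.1276 0.01  ] F [ 1.09 -1.33  0.73] flat [0.5265 0.1692 0.0851] ahead 0.0461 side 0.0001
```

View pics/side7.png

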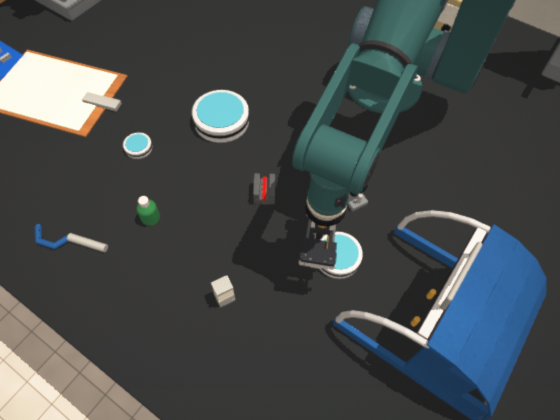

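No bystander has moved, and the flat is at (0.5265, 0.169), in front of the bay. For the last leg I'll tilt the tool back 30° so the camera stays clear of the hood, and stop 8 mm short of home.

```bash
python3 - <<'E'
from h import *
c=np.array((.5265,.1695));d=np.subtract((.526,.17),(.598,.02));t=np.radians(30)
d,h=leg(c,d,(.526,.23),t)
if not h:
    h=robot.line_to(pt(HOME-[0,.008],d,OFF),max_speed=.04,max_force=6);rep(h,d)
cv2.imwrite("pics/w8.png",robot.get_image("wrist"));cv2.imwrite("pics/side8.png",robot.get_image("side"))
o=robot.get_obs();np.savez("w8.npz",p=o["tool_pos"],R=o["ee_rot"])
E
```

```text
False 33.0 tcp [0.5268 0.1227 0.01  ] F [-0.15  0.6  -0.14] flat [0.5264 0.1704 0.0848] ahead 0.0476 side -0.0001
False 34.4 tcp [0.5263 0.1831 0.0101] F [ 0.28 -1.05  0.12] flat [0.5266 0.2289 0.0848] ahead 0.0458 side 0.0007
False 37.0 tcp [0.5264 0.2794 0.01  ] F [-0.15 -1.1   0.08] flat [0.5267 0.325  0.085 ] ahead 0.0456 side 0.0006
```

View pics/w8.png

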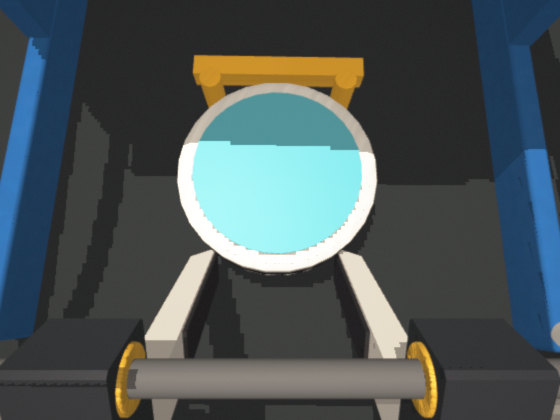

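View pics/side8.png

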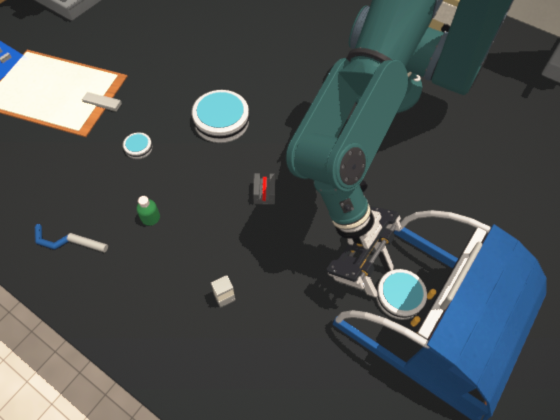

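The disc (277,177) lies midway between the pin tops at (209,78) and (345,78). I'll compute home from this view, then finish with narrow fingers so the pins can centre it.

```bash
python3 - <<'E'
from h import *
D=np.load("w8.npz");W=cam("wrist",dict(tool_pos=D["p"],ee_rot=D["R"]))
a,b=onz(W,(209,78),.03),onz(W,(345,78),.03);m=(a+b)/2;print(a,b,np.linalg.norm(a-b),"home",m[:2]-.0429*XC[:2])
t=np.radians(30);d=(0.,1.);f=flatpos();f=np.array(f[:2])
o=robot.get_obs();p=o["tool_pos"].copy()
robot.line_to(p-[0,.025,0],max_speed=.08)
robot.command_gripper(0.0,10)
s=pt(f,d,.065);robot.line_to(s,Rp(d,t),max_speed=.05)
h=robot.line_to(pt(f,d,.058),max_speed=.02,max_force=3);rep(h,d)
h=robot.line_to(pt(f+[0,.016],d,.057),max_speed=.012,max_force=4.5);rep(h,d)
cv2.imwrite("pics/w9.png",robot.get_image("wrist"))
E
```

```text
[0.49069404 0.37429992 0.03      ] [0.56220737 0.37492681 0.03      ] 0.07151607516869063 home [0.52602173 0.33171551]
False 39.4 tcp [0.5266 0.2671 0.01  ] F [ 0.03  0.87 -0.04] flat [0.5267 0.3251 0.0851] ahead 0.0581 side 0.0001
True 40.3 tcp [0.5265 0.2759 0.0094] F [ 0.19 -1.64  1.3 ] flat [0.5262 0.3335 0.085 ] ahead 0.0575 side -0.0003
```

View pics/w9.png

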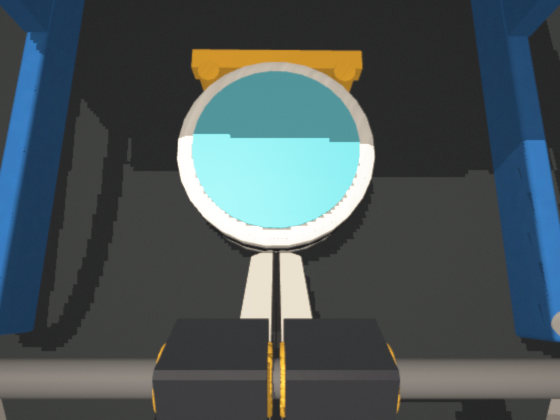

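It stopped on force with the flat at (0.5262, 0.3335), touching the pins symmetrically at (208,72) and (344,72). I'll give one more gentle nudge to see whether it's really seated.

```bash
python3 - <<'E'
from h import *
d=(0.,1.)
p=robot.get_obs()["tool_pos"].copy();p[2]=.010
robot.line_to(p-[0,.004,0],max_speed=.03);robot.hold(.3);rep('back',d)
h=robot.line_to(p+[0,.006,0],max_speed=.010,max_force=4.5);rep(h,d)
p=robot.get_obs()["tool_pos"].copy();p[2]=.010
robot.line_to(p-[0,.06,0],max_speed=.08)
robot.line_to(p+[0,-.12,.2],max_speed=.2)
robot.hold(.3);rep('end',d)
for n in("scene","side","wrist"):cv2.imwrite(f"pics/{n}10.png",robot.get_image(n))
o=robot.get_obs();W=cam("wrist",o);np.savez("w10.npz",p=o["tool_pos"],R=o["ee_rot"])
a=cv2.imread("pics/side10.png");b=cv2.imread("pics/wrist10.png");cv2.imwrite("pics/m10.png",np.hstack([cv2.resize(a,(400,300)),cv2.resize(b,(400,300))]))
E
```

```text
back 41.0 tcp [0.5261 0.2717 0.0099] F [ 0.52  0.55 -0.42] flat [0.5264 0.3334 0.0852] ahead 0.0617 side 0.0003
True 41.7 tcp [0.5261 0.2759 0.0094] F [-0.03 -1.73  0.99] flat [0.5264 0.3334 0.0851] ahead 0.0575 side 0.0002
end 44.1 tcp [0.5256 0.156  0.2092] F [ 0.76 -0.24  0.26] flat [0.5263 0.3333 0.0841] ahead 0.1773 side 0.0007
```

View pics/m10.png

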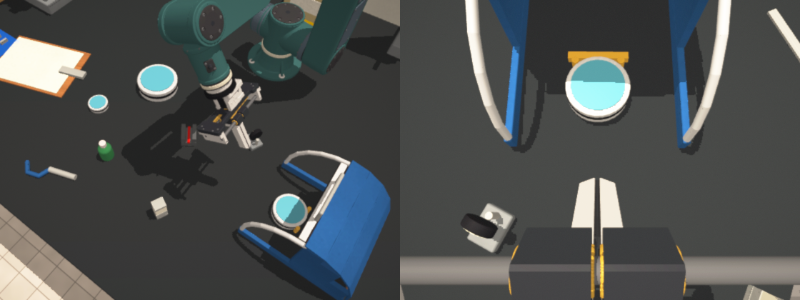

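View pics/wrist10.png

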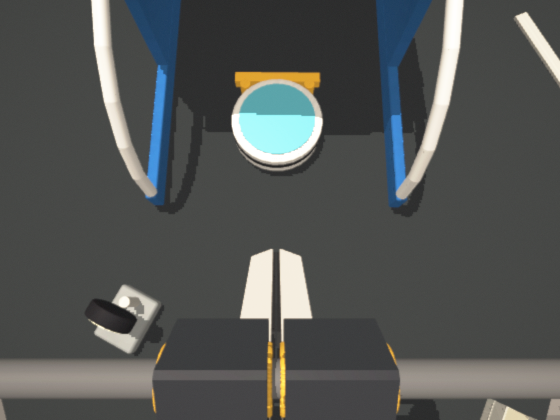

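```bash
python3 - <<'E'
from h import *
for n,R in(("side",dict(blocks=(205,270,45,45),bottle=(130,190,38,40),vblock=(248,168,32,40),dial=(338,175,35,38))),("scene",dict(blocks=(190,225,32,32),bottle=(206,128,30,36),dial=(345,248,30,32),vblock=(288,182,36,34)))):
    a=cv2.imread(f"pics/{n}0.png",0);b=cv2.imread(f"pics/{n}10.png",0)
    for k,(x,y,w,h) in R.items():
        r=cv2.matchTemplate(b[y-8:y+h+8,x-8:x+w+8],a[y:y+h,x:x+w],cv2.TM_CCOEFF_NORMED);_,v,_,l=cv2.minMaxLoc(r);print(n,k,round(v,2),np.subtract(l,8))
robot.close_job()
E
```

```text
side blocks 1.0 [0 0]
side bottle 1.0 [0 0]
side vblock 0.72 [0 1]
side dial 0.53 [0 0]
scene blocks 1.0 [0 0]
scene bottle 1.0 [0 0]
scene dial 1.0 [0 0]
scene vblock 0.5 [-2 -8]
the job is handed in; nothing more can be done
```

The shutter is rolled up and staying open, and the flat rests against the pins. I handed the job in after about 44 s of robot time; no verdict is reported.

**Shutter:** I gripped the bar handle, followed its arc to about 1.32 rad and let go. The pictures afterwards show the shutter still open with the robot off it.

**Flat:** I chose the middle-sized of the three discs and slid it around the V-block into the bay with two spread fingers. The last 8 mm or so I did with the fingers closed, stopping each push at a 4.5 N change in force.

**Last checks:**
- **Seating:** the flat's centre measured (0.526, 0.333). A second gentle nudge stopped at exactly the same place, so it is against a firm stop and centred between the pins in the picture.
- **Home estimate:** my two estimates of home disagree by about 3 mm in y, 0.3345 from the first views and 0.3317 from the close wrist view. The flat lies between them, within 2 mm of both.
- **Bystanders:** blocks, bottle and dial show 0 px shift between the first and last images; the side-view dial match was weak (0.53), but the scene view was clean.
- **V-block:** it was partly hidden by the arm or its shadow in the last images. Its side-view match was weak (0.72, 1 px shift), and its scene match failed (0.50, shift -2, -8 px). It looked in place in the earlier side views while I was pushing, and nothing was planned to come near it.

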